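# Find and flag the opened shelf joint with a feeler gauge

### The arm

A 6-joint arm with a two-finger parallel gripper is mounted at the origin on the work surface. World frame = base frame: x ahead of the robot, y to its left, z up, the work surface at z = 0. Lengths are in mm, angles in degrees, forces in N, time in s.
With the tool pointing down it reaches from about 350 to 850 mm from the base axis. Payload 8.1 kg.
Tool frame: the origin (TCP) lies at the centre of the arm's flange, where the gripper is bolted on; the fingertips stand 173 mm ahead of it and the grasp point (between the pads) lies 155 mm ahead of it; z points along the fingers, y is the line along which they close (so a half turn about z gives the same grasp; the last joint's range is limited). The gripper opens to 85 mm and grips with 20 to 120 N. Pads are 22 mm wide; open, the fingers measure 114 mm over their backs; the gripper's body (76 mm by 85 mm) begins 54 mm behind the grasp point. The pads swing forward as they close: fully open they stand 13 mm farther back than shut.
Start: joints at [66.784, 7.471, 85.268, -0, 87.261, -4.893], TCP at [188.605, 569.592, 404.692] pointing down, gripper open.
Joint ranges: [-169.43, 169.43], [-51.17, 129.36], [1.28, 143.12], [-76.62, 256.62], [0, 156.53], [-152.29, 152.29]. Speed limits (degrees/s): [136.94, 136.94, 159.86, 180, 180, 180].

### API

Orientations are given as [roll, pitch, yaw] about the fixed x, y, z axes, in that order (R = Rz(yaw) Ry(pitch) Rx(roll)).
In Python, from bench import * gives the robot as it stands.
- The arm moves only by the shell command python3 -m jog 'ROWS' [FORCE]. ROWS is text: rows parted by semicolons, each of 7 numbers parted by spaces: the shift along the tool's x, y, z scaled (see below), then the turn, a rotation vector about the tool's x, y, z scaled (see below), then the closure, from -1 (fully open) to 1 (shut). In form: tx ty tz wx wy wz hand; .... A call has 1 to 5 rows; each row shifts and turns the commanded pose from where the row before left it, along the tool's axes as they then stand; what a row does not reach is not made up. The controller multiplies each number of a shift by 0.1 m and each number of a turn by 60 degrees. A row lasts 1/8 s, in which the tool goes at most 62.5 mm and 10.7 degrees, less where a joint would pass 70% of its speed; a pose out of reach is approached as far as the arm can. A call with a number of a shift or a turn outside -1 to 1 is refused whole. A call with a gripper value outside its range is refused whole. The fingers move at their own pace and stop on an object; FORCE is the grip in N (left out, the last holds). Time passes only in rows, so rows that do not move let the fingers close. It gives the time, the measured TCP pose, the force, the opening and the grip force at its end, in the units of the state.
- sense(): the state, without advancing time (a new reading comes with each control period).
- snapshot(name): name is "scene" or "side" or "wrist"; returns a dict with "img" (384x512x3 uint8, red, green, blue), "fx", "fy", "cx", "cy" (pixels), "extrinsics" (4x4, takes a point from camera to world coordinates). Camera axes: x right, y down, z forward; pixel columns grow to the right and rows downward; lengths in mm; the calibration is good to about 2 mm. A picture is of the moment at which its call begins. There is no depth.
- hand_in(): hands the job in; it is judged then, once.
The state is a dict: "time": time; "joint_pos": joint angles; "qd": joint speeds; "joint_efforts": joint torques, N m; "tool_pos": TCP position; "tcp_rot": TCP orientation; "ft_force": force on the tool from outside, world axes, zero at the start; "wrist_torque": the same for the moment, N m; "finger_gap": finger opening in mm; "grip_force": force on a finger pad.
Only numpy, scipy, OpenCV 4.12 (cv2) and the standard library are available. Lean on these libraries where they do the work, as an engineer would, in place of code of your own. Each camera call takes 0.05 s, during which the arm holds its last target. There are 200 camera calls.

### The job

One of the three clamp joints on this shelf section has opened up inside; the other two are sound, and they look alike. Take the feeler gauge from its stand and try its blade in the gaps until you find the one that takes it right down to the handle instead of jamming part way; leave the gauge standing fully home in that gap, then swing that joint's red flag fully over towards the joint. Leave the other flags as they are and do not disturb the things lying around.

Things in the scene. Friction and masses are not known exactly. Their poses are not given: they have to be found in the camera images.
- gauge: The feeler gauge: a bare steel blade 3 mm thick (its x), 24 mm wide (its y), 50 mm long, pointing straight down from a block-shaped orange handle 16 mm (x) by 44 mm (y) by 45 mm tall (z). Origin at the centre of the blade's tip, z up: the handle's underside (the shoulder, wider than any gap) is 50 mm above the origin, the handle's top 95 mm. 80 to 170 g; either way round is the same. It starts upright in the stand with the shoulder resting on the stand's top.
- stand: Fixed blue block 50 (x) by 70 (y) by 60 mm tall with a slot in its top that holds the blade; origin at the centre of its underside, x across the slot (as the gauge's x).
- shelf: The shelf section, fixed on the bench: a black board 200 (x) by 360 (y) by 25 mm thick carrying in a row along its y three grey clamp joints, 44 (x) by 70 (y) by 60 mm tall, 125 mm apart, tops 85 mm above the bench, and a red flag 105 mm in front (its -x) of each. Origin on the bench below the middle joint. It can be turned by up to about 15 degrees.
- gap_left (a point): Centre of the mouth of the left joint's gap (at y = +125 mm of the shelf), level with the joint's top face, axes as the shelf's. The gap is 5 mm (x) by 27 mm (y), vertical, open only at the top, with a small 2.5 mm chamfer round its mouth. In a sound joint it is closed off at some depth between 25 and 39 mm, down in the dark, and the blade stops hard there; in the opened joint the blade goes down the full 50 mm until the shoulder meets the joint's top.
- gap_middle (a point): Centre of the mouth of the middle joint's gap (at the shelf's y = 0), level with the joint's top face, axes as the shelf's. The gap is 5 mm (x) by 27 mm (y), vertical, open only at the top, with a small 2.5 mm chamfer round its mouth. In a sound joint it is closed off at some depth between 25 and 39 mm, down in the dark, and the blade stops hard there; in the opened joint the blade goes down the full 50 mm until the shoulder meets the joint's top.
- gap_right (a point): Centre of the mouth of the right joint's gap (at y = -125 mm of the shelf), level with the joint's top face, axes as the shelf's. The gap is 5 mm (x) by 27 mm (y), vertical, open only at the top, with a small 2.5 mm chamfer round its mouth. In a sound joint it is closed off at some depth between 25 and 39 mm, down in the dark, and the blade stops hard there; in the opened joint the blade goes down the full 50 mm until the shoulder meets the joint's top.
- flag_left (a joint): Swing of the left flag about a level hinge (along the shelf's y, 45 mm above the bench): near 0 it leans 29 degrees from upright away from the joint (towards the shelf's -x, the robot), at 1.0 rad, its stop, it leans 28 degrees towards the joint. It stays where it is left; a push of about 1 to 2 N on the paddle moves it.
- flag_left_paddle (a point): Centre of the left flag's red paddle, 5 mm thick, 30 mm wide (shelf's y), 36 mm long, 52 mm out from its hinge: about 91 mm above the bench when the flag leans fully either way, 97 mm when upright.
- flag_middle (a joint): Swing of the middle flag about a level hinge (along the shelf's y, 45 mm above the bench): near 0 it leans 29 degrees from upright away from the joint (towards the shelf's -x, the robot), at 1.0 rad, its stop, it leans 28 degrees towards the joint. It stays where it is left; a push of about 1 to 2 N on the paddle moves it.
- flag_middle_paddle (a point): Centre of the middle flag's red paddle, 5 mm thick, 30 mm wide (shelf's y), 36 mm long, 52 mm out from its hinge: about 91 mm above the bench when the flag leans fully either way, 97 mm when upright.
- flag_right (a joint): Swing of the right flag about a level hinge (along the shelf's y, 45 mm above the bench): near 0 it leans 29 degrees from upright away from the joint (towards the shelf's -x, the robot), at 1.0 rad, its stop, it leans 28 degrees towards the joint. It stays where it is left; a push of about 1 to 2 N on the paddle moves it.
- flag_right_paddle (a point): Centre of the right flag's red paddle, 5 mm thick, 30 mm wide (shelf's y), 36 mm long, 52 mm out from its hinge: about 91 mm above the bench when the flag leans fully either way, 97 mm when upright.
- cartons: Bystander: stack of flat cartons, 104 by 176 by 39 mm; origin at the centre of its underside.
- tape: Bystander: amber roll of tape lying flat, 100 mm across, 48 mm tall; origin at the centre of its underside.
- adapter: Bystander: white plug adapter 45 by 40 by 28 mm with two pins; origin at the centre of its underside.
- basket: Bystander: green open basket 100 by 140 by 60 mm with a small carton in it; origin at the centre of its underside.
There are look-alikes about, which are no part of the job. What is shaped like the gauge but green or turquoise is not meant.

How it is judged (in metres and radians):
On the way, in this order (a step that is already met when the one before it is completed fails the run):
1. the blade is fully home, shoulder on the joint, in the opened gap, with all flags still leaning away (value of joint each of flag_left, flag_middle, flag_right below 0.3 rad and ((z of gauge in the frame of gap_left below -0.046 m and horizontal distance between gauge and gap_left below 0.008 m and angle between gauge's own z axis and vertical below 0.09 rad) or (z of gauge in the frame of gap_middle below -0.046 m and horizontal distance between gauge and gap_middle below 0.008 m and angle between gauge's own z axis and vertical below 0.09 rad) or (z of gauge in the frame of gap_right below -0.046 m and horizontal distance between gauge and gap_right below 0.008 m and angle between gauge's own z axis and vertical below 0.09 rad))), for 0.2 s.
2. with the blade still home, that joint's flag is swung over (((z of gauge in the frame of gap_left below -0.046 m and horizontal distance between gauge and gap_left below 0.008 m and angle between gauge's own z axis and vertical below 0.09 rad and value of joint flag_left above 0.8 rad and value of joint each of flag_middle, flag_right below 0.3 rad) or (z of gauge in the frame of gap_middle below -0.046 m and horizontal distance between gauge and gap_middle below 0.008 m and angle between gauge's own z axis and vertical below 0.09 rad and value of joint each of flag_left, flag_right below 0.3 rad and value of joint flag_middle above 0.8 rad) or (z of gauge in the frame of gap_right below -0.046 m and horizontal distance between gauge and gap_right below 0.008 m and angle between gauge's own z axis and vertical below 0.09 rad and value of joint each of flag_left, flag_middle below 0.3 rad and value of joint flag_right above 0.8 rad))), for 0.2 s.
At the end, for the whole second after the job is handed in: The gauge stands released, upright within 5 degrees and at rest in the one gap that takes it, its tip at least 46 mm below the gap's mouth; the flag of that same joint is past 0.8 of its 1.0 rad swing, and the other two flags are below 0.3 rad (linear speed of gauge below 0.02 m/s and contact force between the fingers and gauge below 0.1 N and ((z of gauge in the frame of gap_left below -0.046 m and horizontal distance between gauge and gap_left below 0.008 m and angle between gauge's own z axis and vertical below 0.09 rad and value of joint flag_left above 0.8 rad and value of joint each of flag_middle, flag_right below 0.3 rad) or (z of gauge in the frame of gap_middle below -0.046 m and horizontal distance between gauge and gap_middle below 0.008 m and angle between gauge's own z axis and vertical below 0.09 rad and value of joint each of flag_left, flag_right below 0.3 rad and value of joint flag_middle above 0.8 rad) or (z of gauge in the frame of gap_right below -0.046 m and horizontal distance between gauge and gap_right below 0.008 m and angle between gauge's own z axis and vertical below 0.09 rad and value of joint each of flag_left, flag_middle below 0.3 rad and value of joint flag_right above 0.8 rad))); the robot touches nothing.
It fails at once if a bystander (cartons, tape, adapter, basket) is moved by more than 25 mm (distance of any of cartons, tape, adapter, basket from where it was at the start of the episode above 0.025 m).
It also fails if it takes over 64 s, if anything falls off the work surface, if the arm or the gripper's body presses on something with over 40 N, if the wrist force passes 120 N, or if a joint passes its speed limit or range.

## Working session

There is one attempt and no reset: what is moved stays moved. The work goes in short steps, Python scripts to look and compute and a shell command to move; the robot and the scene stay as the last step left them, time stands still between calls to the robot, and variables do not carry over. Pictures are saved under pics/ and viewed, at most 12 in all, crops included, and the job is handed in when it is done.

```bash
mkdir -p pics
cat > h.py <<'E'
from bench import *
import numpy as np, cv2
from scipy.spatial.transform import Rotation as Ro
def ray(s,u,v):
    E=np.array(s["extrinsics"]); d=E[:3,:3]@np.array([(u-s["cx"])/s["fx"],(v-s["cy"])/s["fy"],1]); return E[:3,3],d
def onz(s,u,v,z):
    o,d=ray(s,u,v); return o+d*(z-o[2])/d[2]
def proj(s,p):
    E=np.array(s["extrinsics"]); q=E[:3,:3].T@(np.array(p)-E[:3,3]); return np.array([s["cx"]+s["fx"]*q[0]/q[2],s["cy"]+s["fy"]*q[1]/q[2]])
def save(s,n,crop=None,k=1):
    im=s["img"][:,:,::-1]
    if crop: a,b,c,d=crop; im=im[b:d,a:c]
    cv2.imwrite("pics/"+n,cv2.resize(im,None,fx=k,fy=k,interpolation=cv2.INTER_CUBIC))
E
python3 - <<'E'
from h import *
import pickle
ims=[]
for n in ["scene","side","wrist"]:
    s=snapshot(n); pickle.dump(s,open(n+".pkl","wb")); ims.append(s["img"]); print(n,np.round(s["extrinsics"],2).tolist(),s["fx"])
cv2.imwrite("pics/a.png",cv2.resize(np.hstack(ims[:2])[:,:,::-1],(800,300)));save({"img":ims[0]},"scene.png",None,1.5)
print(sense())
E
ls
```

```text
scene [[-0.89, 0.36, -0.29, 915.8], [0.46, 0.7, -0.54, 604.01], [0.0, -0.61, -0.79, 984.28], [0.0, 0.0, 0.0, 1.0]] 350.571944591573
side [[0.97, -0.13, 0.2, 304.96], [-0.24, -0.5, 0.83, -1117.6], [-0.0, -0.86, -0.52, 788.46], [0.0, 0.0, 0.0, 1.0]] 493.0934138717891
wrist [[0.31, 0.91, 0.27, 119.35], [0.95, -0.3, -0.09, 592.02], [-0.0, 0.29, -0.96, 371.89], [0.0, 0.0, 0.0, 1.0]] 332.6241574200413
{'time': 0.15, 'joint_pos': array([ 6.67849060e+01,  7.50520060e+00,  8.53146883e+01, -2.62808716e-04,
        8.72618131e+01, -4.89416133e+00]), 'qd': array([ 0.05006911, -0.04614891, -0.14141349,  0.00328746, -0.06098154,
        0.04497737]), 'joint_efforts': array([ 1.82091422e-03, -5.70052493e+01, -5.01167572e+01, -3.10947223e-05,
        9.25821543e-03,  8.44150145e-05]), 'tool_pos': array([188.52531479, 569.42902847, 403.88737695]), 'tcp_rot': array([-1.79918573e+02, -6.70890318e-03,  1.61679075e+02]), 'ft_force': array([ 0.43434681, -1.12011261, -0.06987256]), 'wrist_torque': array([-0.01835842,  0.00136676,  0.06010377]), 'grip_force': 0.0, 'finger_gap': 85.5034626844871}
h.py
pics
scene.pkl
side.pkl
wrist.pkl
```

View pics/scene.png

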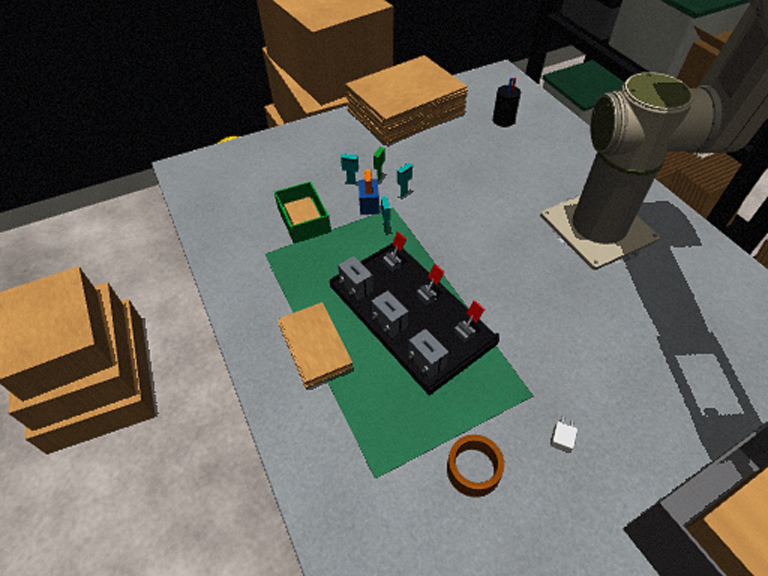

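View pics/a.png

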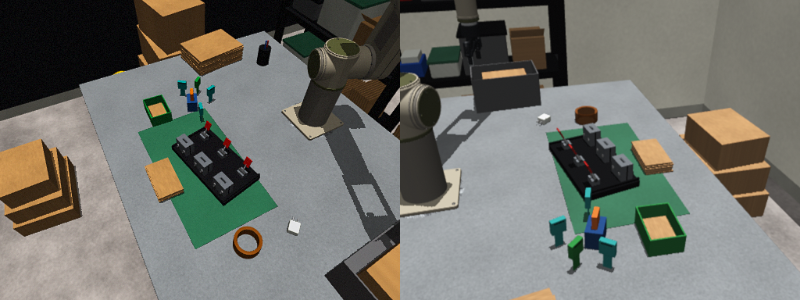

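The scene view shows the orange gauge in the blue stand at (368,178) of the 1.5x picture. The candidates for the gauge are turquoise (350,165), (405,178) and (387,212), green (379,160) and orange (368,178). I choose the orange one, which stands in the blue stand. The shelf joints are at (354,272), (390,307) and (428,348). Next I measure.

```bash
cat >> h.py <<'E'
def tri(s1,p1,s2,p2):
    (a,d),(b,e)=ray(s1,*p1),ray(s2,*p2); t=np.linalg.lstsq(np.c_[d,-e],b-a,rcond=None)[0]
    A,B=a+d*t[0],b+e*t[1]; return (A+B)/2,np.linalg.norm(A-B)
def blobs(s,lo,hi,amin=15,roi=None):
    h=cv2.cvtColor(s["img"],cv2.COLOR_RGB2HSV); m=cv2.inRange(h,np.array(lo),np.array(hi))
    if roi: k=np.zeros_like(m); a,b,c,d=roi; k[b:d,a:c]=1; m=m*k
    n,l,st,ce=cv2.connectedComponentsWithStats(m); return [(ce[i].round(1).tolist(),st[i].tolist()) for i in range(1,n) if st[i][4]>=amin],m
E
python3 - <<'E'
from h import *
import pickle
S={n:pickle.load(open(n+".pkl","rb")) for n in["scene","side"]}
R={"scene":(150,80,360,280),"side":(130,120,420,384)}
for n in S:
    for c,lo,hi in[("or",(5,170,120),(15,255,255)),("blue",(105,130,40),(125,255,255)),("turq",(80,130,60),(100,255,255)),("red",(0,180,90),(4,255,255)),("grey",(0,0,75),(179,40,255))]:
        print(n,c,blobs(S[n],lo,hi,12,R[n])[0] if c!="grey" else '')
a=cv2.resize(S["scene"]["img"][80:270,170:360],None,fx=2.1,fy=2.1*1.5/1.5,interpolation=2)
b=cv2.resize(S["side"]["img"][150:350,180:380],a.shape[1::-1],interpolation=2)
cv2.imwrite("pics/crop.png",np.hstack([a,b])[:,:,::-1])
E
```

```text
scene or [([244.5, 116.8], [243, 113, 4, 8, 28])]
scene blue [([245.2, 126.1], [239, 119, 14, 13, 112]), ([246.5, 137.4], [241, 133, 12, 10, 52])]
scene turq [([232.6, 104.0], [227, 103, 12, 3, 31]), ([269.4, 111.5], [265, 109, 10, 6, 31]), ([256.4, 134.8], [254, 131, 6, 9, 36])]
scene red [([265.6, 160.1], [262, 155, 9, 12, 52]), ([290.2, 182.3], [286, 176, 10, 13, 73]), ([316.5, 206.8], [311, 201, 12, 14, 82])]
scene grey 
side or [([249.2, 140.2], [245, 137, 7, 8, 16]), ([226.2, 141.2], [225, 138, 5, 7, 13]), ([250.1, 271.6], [246, 265, 9, 14, 102])]
side blue [([248.5, 298.2], [236, 275, 28, 44, 719])]
side turq [([240.2, 246.4], [236, 240, 9, 14, 107]), ([239.8, 262.1], [236, 255, 8, 17, 60]), ([201.1, 281.5], [191, 276, 21, 12, 119]), ([265.0, 320.0], [254, 302, 23, 42, 476])]
side red [([218.0, 187.0], [216, 185, 5, 5, 13]), ([237.8, 209.1], [235, 206, 7, 7, 21])]
side grey
```

View pics/crop.png

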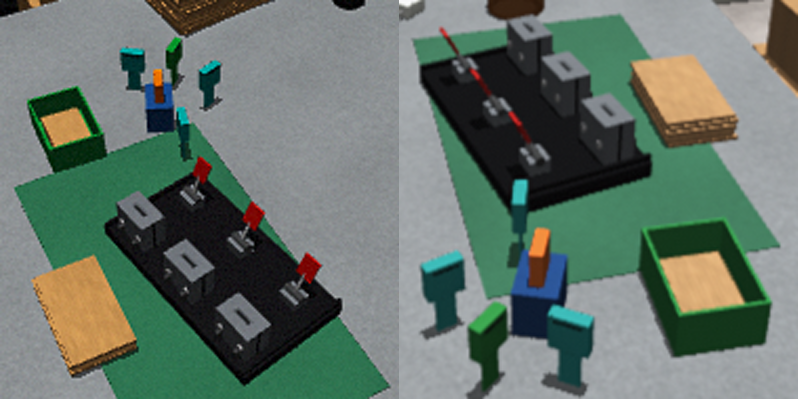

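The crop confirms the choice: the orange handle stands in the blue stand at crop (158,80), with three turquoise decoys and a green one around it. The gap mouths are at crop (141,211), (189,261) and (241,316).

Run:
```python
from h import *
import pickle
S={n:pickle.load(open(n+".pkl","rb")) for n in["scene","side"]}
f=lambda x:np.round(x,1)
sc,si=S["scene"],S["side"]
cs=lambda u,v:(170+u/2.1,80+v/2.1)
cd=lambda u,v:(180+(u-399)*200/399,150+v*200/399)
for n,a,b in[("gauge",(158,71),(541,234)),("tq1",(133,50),(568,318)),("tq2",(210,66),(442,262)),("tq3",(183,112),(519,182)),("green",(175,41),(490,318)),("redR?",(203,170),(518,126)),("gapA",(141,211),(606,103)),("gapC",(241,316),(532,24))]:
    print(n,*[f(x) for x in tri(sc,cs(*a),si,cd(*b))])
for p in[(141,211),(189,261),(241,316)]: print("gap",f(onz(sc,*cs(*p),85)))
for p in[(606,103),(566,62),(532,24)]: print("gap side",f(onz(si,*cd(*p),85)))
s=sense();R=Ro.from_euler("xyz",s["tcp_rot"],degrees=True).as_matrix();print(f(R*100))
E=np.array(snapshot("wrist")["extrinsics"]);T=np.eye(4);T[:3,:3]=R;T[:3,3]=s["tool_pos"];C=np.linalg.inv(T)@E;print(C.round(3))
```

```text
gauge [ 491.3 -349.4  117. ] 5.4
tq1 [ 494.2 -450.8   94.2] 2.6
tq2 [ 388.  -341.8   94.8] 4.1
tq3 [ 493.4 -243.8  105.9] 2.5
green [ 417.2 -434.2   98.1] 9.7
redR? [ 521.3 -116.7   94.5] 2.1
gapA [646.6 -87.7  90.4] 0.9
gapC [603.6 151.3  89.5] 3.2
gap [644.5 -91.7  85. ]
gap [621.8  29.8  85. ]
gap [600.4 149.4  85. ]
gap side [649.6 -79.9  85. ]
gap side [626.7  36.2  85. ]
gap side [606.8 158.4  85. ]
[[ -94.9   31.4   -0.1]
 [  31.4   94.9   -0.1]
 [   0.    -0.1 -100. ]]
[[ 1.0000e-03 -9.5700e-01 -2.8900e-01  7.2758e+01]
 [ 1.0000e+00  1.0000e-03  0.0000e+00 -2.1600e-01]
 [ 0.0000e+00 -2.8900e-01  9.5700e-01  3.1874e+01]
 [ 0.0000e+00  0.0000e+00  0.0000e+00  1.0000e+00]]
```

```bash
J="python3 -m jog"
$J '0 0 0 0 0 0.17 -1;0 0 0 0 0 0.17 -1;0 0 0 0 0 0.17 -1;0 0 0 0 0 0.17 -1;0 0 0 0 0 0.17 -1' >/dev/null
$J '0 0 0 0 0 0.17 -1;0 0 0 0 0 0.17 -1;0 0 0 0 0 0 -1'
$J '-0.46 0.36 0 0 0 0 -1;-0.46 0.36 0 0 0 0 -1;-0.46 0.36 0 0 0 0 -1;-0.46 0.36 0 0 0 0 -1' 
$J '-0.46 0.36 0 0 0 0 -1;-0.46 0.36 0 0 0 0 -1;-0.46 0.36 0 0 0 0 -1;-0.46 0.36 0 0 0 0 -1'
```

```text
time: 1.2
tool_pos: [188.6, 569.5, 404.4]
tcp_rot: [-180.0, 0.0, 90.3]
ft_force: [-0.4, -0.1, -0.5]
finger_gap: 85.8
grip_force: 0.0
time: 1.7
tool_pos: [334.3, 384.7, 404.7]
tcp_rot: [180.0, -0.0, 90.6]
ft_force: [1.0, 0.2, -0.1]
finger_gap: 85.2
grip_force: 0.0
time: 2.2
tool_pos: [479.2, 201.3, 404.9]
tcp_rot: [180.0, -0.0, 90.6]
ft_force: [0.9, 0.9, 0.2]
finger_gap: 85.5
grip_force: 0.0
```

```bash
J="python3 -m jog"
$J '-0.56 0 0 0 0 0 0;-0.56 0 0 0 0 0 0;-0.56 0 0 0 0 0 0;-0.56 0 0 0 0 0 0;-0.56 0 0 0 0 0 0'
$J '-0.56 0 0 0 0 0 0;-0.56 0 0 0 0 0 0;-0.56 0 0 0 0 0 0;-0.56 0 0 0 0 0 0;-0.56 0 0 0 0 0 0'
$J '-0.56 0 0.4 0 0 0 0;0 0 0 0 0 0 0;0 0 0 0 0 0 0'
python3 - <<'E'
from h import *
s=snapshot("wrist");save(s,"w1.png",None,1.5)
import pickle;pickle.dump(s,open("w1.pkl","wb"))
print(proj(s,[490,-350,105]),blobs(s,(5,170,100),(18,255,255))[0],sense()["tool_pos"],sense()["tcp_rot"])
E
```

```text
time: 2.82
tool_pos: [479.4, -78.8, 404.8]
tcp_rot: [180.0, 0.0, 90.6]
ft_force: [0.6, 0.0, -0.2]
finger_gap: 42.5
grip_force: 0.0
time: 3.45
tool_pos: [480.8, -358.9, 404.7]
tcp_rot: [180.0, 0.0, 90.6]
ft_force: [1.3, 0.0, 0.1]
finger_gap: 42.6
grip_force: 0.0
time: 3.82
tool_pos: [481.3, -407.7, 368.0]
tcp_rot: [-180.0, -0.1, 90.4]
ft_force: [0.7, 0.1, -0.1]
finger_gap: 42.7
grip_force: 0.0
[270.56512019 111.78506124] [([273.7, 113.1], [254, 75, 45, 66, 1017])] [ 481.67391512 -407.30542801  369.29862062] [1.79947660e+02 2.39620401e-02 9.04258838e+01]
```

View pics/w1.png

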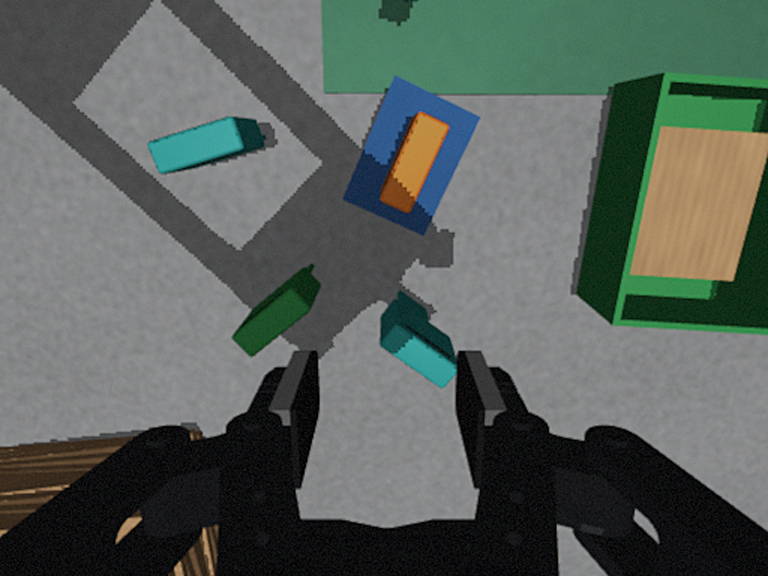

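The wrist view shows the orange handle at (415,162) of the 1.5x picture, inside the blue stand. The decoys are clear of the closing line.

Run:
```python
from h import *
import pickle
s=pickle.load(open("w1.pkl","rb"))
for z,lo,hi in((105,(3,150,60),(20,255,255)),(60,(105,120,30),(125,255,255))):
    b,m=blobs(s,lo,hi,100);m[200:]=0
    if z==60: m|=blobs(s,(3,150,60),(20,255,255))[1]
    m=cv2.morphologyEx(m,cv2.MORPH_OPEN,np.ones((3,3)));m[200:]=0;m[:,330:]=0
    box=cv2.boxPoints(cv2.minAreaRect(cv2.findNonZero(m)))
    P=np.array([onz(s,u,v,z)[:2] for u,v in box]);e=np.diff(np.r_[P,P[:1]],axis=0)
    print(z,P.mean(0).round(1),[(round(float(np.hypot(*q)),1),round(float(np.degrees(np.arctan2(q[1],q[0]))),1)) for q in e])
```

```text
105 [ 492.8 -347.7] [(42.8, 66.1), (16.1, -22.2), (43.1, -112.8), (16.9, 156.6)]
60 [ 492.8 -348. ] [(68.7, 63.6), (48.9, -23.3), (70.3, -113.7), (52.3, 154.9)]
```

```bash
J="python3 -m jog"
$J '0.3 0.06 0 0 0 0 0;0.29 0.055 0 0 0 0 0;0 0 0 0 0 0.133 0;0 0 0 0 0 0.133 0;0 0 0 0 0 0.133 0'
$J '0 0 0.4 0 0 0 0;0 0 0.4 0 0 0 0;0 0 0.3 0 0 0 0;0 0 0.17 0 0 0 0;0 0 0 0 0 0 0'
$J '0 0 0 0 0 0 1;0 0 0 0 0 0 1;0 0 0 0 0 0 1' 50
```

```text
time: 4.5
tool_pos: [493.2, -347.3, 370.8]
tcp_rot: [179.8, 0.0, 66.3]
ft_force: [-1.2, 0.4, -0.9]
finger_gap: 42.9
grip_force: 0.0
time: 5.12
tool_pos: [492.7, -348.0, 241.4]
tcp_rot: [-180.0, -0.0, 66.4]
ft_force: [0.5, 0.6, -0.2]
finger_gap: 42.6
grip_force: 0.0
time: 5.5
tool_pos: [493.3, -349.4, 243.6]
tcp_rot: [179.8, 0.0, 66.3]
ft_force: [0.9, -0.1, 6.8]
finger_gap: 15.4
grip_force: 49.6
```

```bash
J="python3 -m jog"
$J '0 0 -0.15 0 0 0 1;0 0 -0.25 0 0 0 1;0 0 -0.3 0 0 0 1;0 0 -0.3 0 0 0 1;0 0 -0.3 0 0 0 1'
$J '0 0 0 0 0 -0.14 1;0 0 0 0 0 -0.14 1;0 0 0 0 0 -0.14 1;0 0 0 0 0 -0.14 1' >/dev/null
$J '0.31 0.39 0 0 0 0 1;0.31 0.39 0 0 0 0 1;0.31 0.39 0 0 0 0 1;0.31 0.39 0 0 0 0 1;0.31 0.39 0 0 0 0 1'
$J '0 0 0 0 0 0 1;0 0 0 0 0 0 1'
python3 - <<'E'
from h import *
s=snapshot("wrist");save(s,"w2.png",None,1.5)
import pickle;pickle.dump(s,open("w2.pkl","wb"))
print(proj(s,[645,-90,85]),sense()["tool_pos"],sense()["tcp_rot"])
E
```

```text
time: 6.12
tool_pos: [492.4, -348.8, 373.4]
tcp_rot: [180.0, 0.0, 66.3]
ft_force: [0.0, 0.1, -1.0]
finger_gap: 15.5
grip_force: 48.8
time: 7.25
tool_pos: [658.7, -161.3, 372.5]
tcp_rot: [180.0, 0.0, 99.9]
ft_force: [1.2, -1.0, -0.7]
finger_gap: 15.2
grip_force: 48.9
time: 7.5
tool_pos: [657.8, -162.4, 371.9]
tcp_rot: [-180.0, 0.0, 100.0]
ft_force: [-0.4, -0.3, -1.3]
finger_gap: 15.3
grip_force: 49.1
[257.07859132  86.65923746] [ 657.50444646 -163.08529825  371.84167304] [-1.79989204e+02  2.58605685e-02  9.99089630e+01]
```

View pics/w2.png

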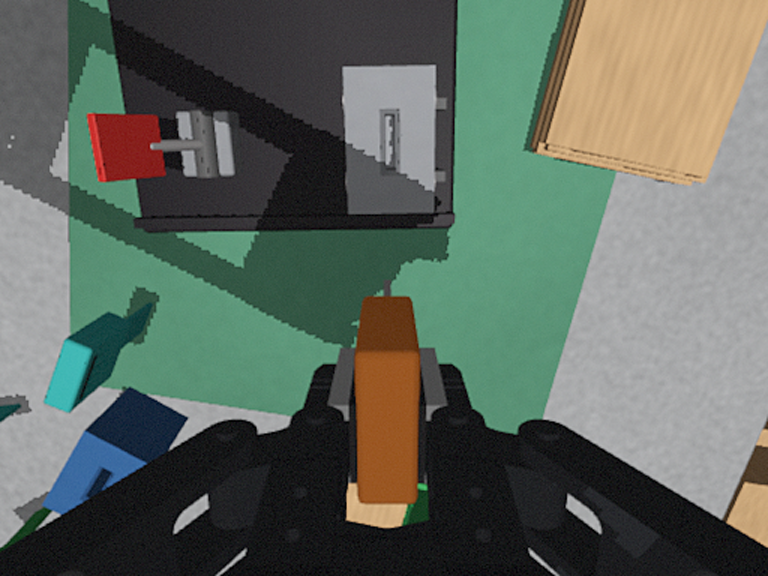

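The wrist view shows the right joint's top face at about (343–437, 66–215) and its gap at (390,143). It is nearly square to the tool. The blade shows at column 388, in front of the handle, which is centred at 388.

Run:
```python
from h import *
import pickle
s=pickle.load(open("w2.pkl","rb"));print(s["cx"],s["cy"])
g=s["img"][:,:,:].astype(int).mean(2).astype(int)
for r in (85,90,95,100,105): print(r,g[r,226:296].tolist())
print("col",g[35:150,259].tolist());print("col242",g[65:125,255].tolist())
for r in(184,187,190,193,196,199): print(r,s["img"][r,250:268].tolist() if r<197 else '')
```

```text
257.885389399291 188.0708525338701
85 [62, 60, 56, 61, 148, 162, 160, 157, 158, 161, 159, 160, 161, 160, 159, 160, 161, 160, 160, 160, 161, 160, 163, 164, 160, 162, 158, 133, 117, 122, 119, 155, 172, 174, 182, 135, 64, 105, 125, 116, 135, 156, 164, 163, 162, 162, 164, 164, 163, 165, 163, 166, 162, 164, 163, 163, 164, 162, 163, 161, 163, 162, 169, 146, 86, 55, 67, 65, 68, 62]
90 [48, 57, 60, 64, 148, 166, 159, 161, 160, 161, 161, 163, 161, 162, 163, 162, 163, 161, 161, 161, 164, 162, 161, 162, 162, 163, 167, 138, 120, 120, 122, 157, 170, 176, 134, 81, 68, 107, 122, 118, 137, 144, 156, 162, 162, 162, 161, 160, 163, 161, 162, 161, 160, 163, 163, 163, 162, 162, 162, 162, 161, 161, 169, 143, 82, 61, 61, 68, 67, 67]
95 [22, 22, 24, 9, 66, 134, 144, 142, 140, 156, 161, 160, 159, 161, 159, 159, 160, 161, 160, 161, 160, 159, 159, 162, 161, 162, 168, 142, 118, 123, 112, 154, 177, 129, 79, 91, 71, 106, 123, 104, 128, 160, 163, 159, 162, 163, 160, 159, 162, 161, 161, 161, 161, 159, 163, 160, 159, 162, 161, 158, 162, 161, 165, 144, 89, 61, 66, 63, 67, 68]
100 [27, 26, 21, 16, 62, 87, 89, 91, 86, 
[... 2106 characters left out ...]
66, 67], [84, 122, 104], [94, 153, 125], [97, 157, 129], [91, 150, 123], [96, 153, 124], [91, 152, 123], [96, 154, 125], [91, 153, 124]]
193 [[51, 83, 67], [52, 82, 67], [44, 76, 60], [62, 111, 85], [76, 131, 103], [78, 112, 93], [74, 77, 76], [73, 68, 69], [74, 71, 72], [66, 59, 66], [78, 98, 86], [92, 147, 120], [96, 157, 126], [96, 153, 125], [94, 154, 123], [95, 154, 123], [93, 152, 123], [90, 152, 120]]
196 [[73, 114, 89], [91, 145, 113], [103, 162, 129], [100, 159, 128], [98, 161, 129], [88, 129, 106], [75, 76, 74], [71, 67, 66], [73, 70, 69], [69, 64, 64], [80, 102, 88], [91, 143, 115], [96, 153, 125], [98, 153, 124], [93, 152, 120], [92, 152, 120], [96, 152, 122], [95, 152, 121]]
199
```

Run:
```python
from h import *
import pickle
s=pickle.load(open("w2.pkl","rb"));E=np.array(s["extrinsics"])
R=Ro.from_euler("xyz",[180,0,99.95],degrees=True).as_matrix();t=np.array([657.6,-162.8,371.9])
g=onz(s,259.8,94.2,85);print("gap",g,"tool",R.T@(g-t))
for d in(228,232):
    o,dd=ray(s,257.8,185.7);o=R.T@(o-t);dd=R.T@dd;print("tip front at depth",d,o+dd*(d-o[2])/dd[2])
for u in(230,290):
    a,b=onz(s,u,50,85),onz(s,u+(1.5 if u==230 else 0.5),140,85);print(np.degrees(np.arctan2(*(a-b)[1::-1])))
```

```text
gap [647.90078409 -94.89154277  85.        ] tool [ 68.56295529   2.18048519 286.9       ]
tip front at depth 228 [ 15.48360736   0.69283386 228.        ]
tip front at depth 232 [ 14.31021541   0.7001998  232.        ]
99.67664041828507
101.97023972584671
```

```bash
J="python3 -m jog"
$J '0.33 0.015 0 0 0 0 1;0.33 0 0 0 0 0 1;0 0 0.4 0 0 0 1;0 0 0 0 0 0 1'
$J '0 0 0.1 0 0 0 1;0 0 0.08 0 0 0 1;0 0 0.06 0 0 0 1;0 0 0 0 0 0 1'
$J '0 0 0.05 0 0 0 1;0 0 0.05 0 0 0 1;0 0 0 0 0 0 1'
python3 - <<'E'
from h import *
s=snapshot("wrist");t=snapshot("side");k=snapshot("scene")
print(sense()["tool_pos"])
u,v=[int(x) for x in proj(t,[648,-95,110])];w,q=[int(x) for x in proj(k,[648,-95,110])]
a=cv2.resize(t["img"][v-40:v+40,u-50:u+50],(500,400));b=cv2.resize(s["img"][80:200,200:320],(300,300));b=np.vstack([b,np.zeros((100,300,3),np.uint8)])
cv2.imwrite("pics/w3.png",np.hstack([a,b])[:,:,::-1])
E
```

```text
time: 8.05
tool_pos: [646.0, -97.8, 327.9]
tcp_rot: [-179.6, -0.1, 99.9]
ft_force: [-1.4, -0.8, -1.6]
finger_gap: 15.0
grip_force: 49.1
time: 8.55
tool_pos: [647.8, -97.3, 306.7]
tcp_rot: [-179.9, -0.0, 99.9]
ft_force: [-0.6, -0.3, -0.2]
finger_gap: 15.2
grip_force: 49.3
time: 8.93
tool_pos: [647.7, -97.1, 296.6]
tcp_rot: [-179.9, -0.0, 99.9]
ft_force: [-0.7, 0.3, -0.1]
finger_gap: 15.4
grip_force: 49.3
[648.01897559 -97.17993097 297.45778673]
```

View pics/w3.png

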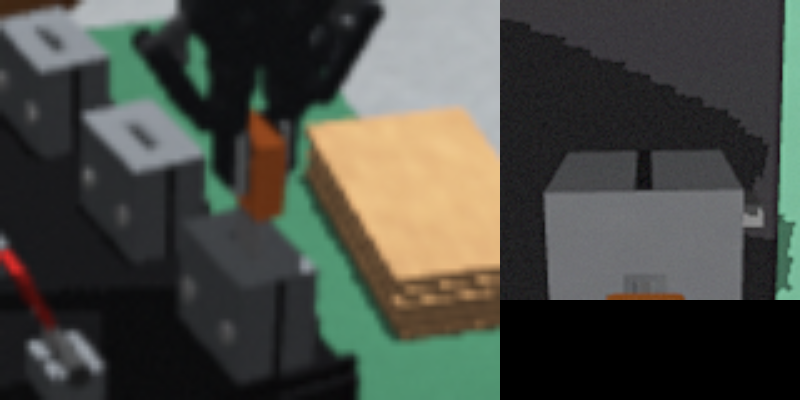

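The blade is in the right gap, about 20 mm deep, with no contact force. I keep going down in small steps.

```bash
J="python3 -m jog"
$J '0 0 0.04 0 0 0 1;0 0 0 0 0 0 1'
$J '0 0 0.04 0 0 0 1;0 0 0 0 0 0 1' | sed -n '2p;4p'
$J '0 0 0.04 0 0 0 1;0 0 0 0 0 0 1'| sed -n '2p;4p'
```

```text
time: 9.32
tool_pos: [647.8, -97.2, 292.9]
tcp_rot: [-180.0, -0.0, 99.9]
ft_force: [0.1, -0.2, -0.1]
finger_gap: 15.3
grip_force: 49.3
tool_pos: [648.4, -97.3, 291.5]
ft_force: [-4.2, 1.0, 9.4]
tool_pos: [648.7, -97.6, 291.1]
ft_force: [-13.1, 0.8, 29.3]
```

The blade stops hard at about 26 mm, so the right joint is sound. I lift out and look at the middle one.

```bash
J="python3 -m jog"
$J '0 0 -0.2 0 0 0 1;0 0 -0.3 0 0 0 1;0 0 -0.3 0 0 0 1;0.3 0 0 0 0 0 1;0.29 0 0 0 0 0 1' | sed -n '2p;4p'
$J '0 0 0 0 0 0 1;0 0 0 0 0 0 1'
python3 - <<'E'
from h import *
s=snapshot("wrist");import pickle;pickle.dump(s,open("w4.pkl","wb"))
print(proj(s,[625.5,27.5,85]))
save(s,"w4.png",(180,20,340,220),3)
E
```

```text
tool_pos: [637.9, -38.7, 366.3]
ft_force: [-0.1, 0.3, -1.9]
time: 10.7
tool_pos: [637.9, -39.3, 365.5]
tcp_rot: [180.0, 0.0, 100.0]
ft_force: [1.6, -0.1, -1.3]
finger_gap: 15.4
grip_force: 49.4
[256.1149983   94.75798635]
```

View pics/w4.png

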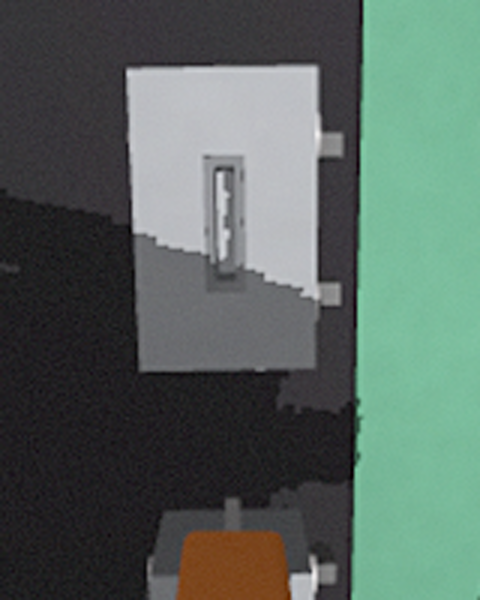

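The crop shows the middle gap at (224,224), which is full-image (254.8,94.7). The blade tip shows at (232,500), unchanged in the grip.

Run:
```python
from h import *
import pickle
s=pickle.load(open("w4.pkl","rb"))
R=Ro.from_euler("xyz",[180,0,99.95],degrees=True).as_matrix();t=np.array([637.9,-39.3,365.5])
g=onz(s,254.8,94.7,85);print("gap",g,"tool",R.T@(g-t))
o,dd=ray(s,257.4,186);o=R.T@(o-t);dd=R.T@dd;print(o+dd*(232-o[2])/dd[2])
```

```text
gap [624.56111311  27.37503288  85.        ] tool [ 67.976977    -1.61756299 280.5       ]
[ 13.76092222   0.26060485 232.        ]
```

```bash
J="python3 -m jog"
$J '0.33 -0.02 0 0 0 0 1;0.33 0 0 0 0 -0.013 1;0 0 0.35 0 0 0 1;0 0 0 0 0 0 1'
$J '0 0 0.1 0 0 0 1;0 0 0.08 0 0 0 1;0 0 0.06 0 0 0 1;0 0 0 0 0 0 1'|sed -n '2p;4p'
$J '0 0 0.05 0 0 0 1;0 0 0.05 0 0 0 1;0 0 0 0 0 0 1'|sed -n '2p;4p'
$J '0 0 0.04 0 0 0 1;0 0 0 0 0 0 1'|sed -n '2p;4p'
$J '0 0 0.03 0 0 0 1;0 0 0 0 0 0 1'|sed -n '2p;4p'
```

```text
time: 11.25
tool_pos: [623.3, 25.1, 327.0]
tcp_rot: [-179.6, -0.1, 100.7]
ft_force: [0.2, 1.1, -1.3]
finger_gap: 15.1
grip_force: 49.4
tool_pos: [624.3, 25.4, 305.8]
ft_force: [0.1, 0.3, -0.8]
tool_pos: [624.2, 25.6, 295.6]
ft_force: [-0.1, -0.0, -0.9]
tool_pos: [624.3, 25.6, 292.0]
ft_force: [0.8, 0.3, -0.8]
tool_pos: [624.3, 25.6, 289.0]
ft_force: [0.1, 0.3, -1.6]
```

```bash
J="python3 -m jog"
$J '0 0 0.04 0 0 0 1;0 0 0 0 0 0 1'|sed -n '2p;4p'
$J '0 0 0.03 0 0 0 1;0 0 0 0 0 0 1'|sed -n '2p;4p'
$J '0 0 0.03 0 0 0 1;0 0 0 0 0 0 1'|sed -n '2p;4p'
```

```text
tool_pos: [624.2, 25.6, 284.8]
ft_force: [-0.5, -0.4, -0.6]
tool_pos: [624.3, 25.6, 282.0]
ft_force: [-0.9, -0.9, -1.2]
tool_pos: [624.9, 25.6, 280.9]
ft_force: [-2.0, -0.1, 6.8]
```

```bash
J="python3 -m jog"
$J '0 0 0.03 0 0 0 1;0 0 0 0 0 0 1'|sed -n '2p;4p'
```

```text
tool_pos: [625.1, 25.6, 280.7]
ft_force: [-10.3, 0.5, 24.1]
```

It stops hard at about 37 mm, so the middle joint is sound too. Next is the left joint.

```bash
J="python3 -m jog"
$J '0 0 -0.2 0 0 0 1;0 0 -0.35 0 0 0 1;0 0 -0.35 0 0 0 1;0.3 0 0 0 0 0 1;0.29 0 0 0 0 0 1' | sed -n '2p;4p'
$J '0 0 0 0 0 0 1;0 0 0 0 0 0 1'
python3 - <<'E'
from h import *
s=snapshot("wrist");import pickle;pickle.dump(s,open("w5.pkl","wb"))
print(proj(s,[601.2,149.9,85]))
save(s,"w5.png",(180,20,340,220),3)
E
```

```text
tool_pos: [613.6, 83.9, 367.8]
ft_force: [-0.5, 0.4, -1.2]
time: 14.5
tool_pos: [613.5, 83.3, 366.6]
tcp_rot: [180.0, 0.0, 100.7]
ft_force: [0.7, -0.4, -1.1]
finger_gap: 15.6
grip_force: 49.6
[257.38144713  95.06183394]
```

View pics/w5.png

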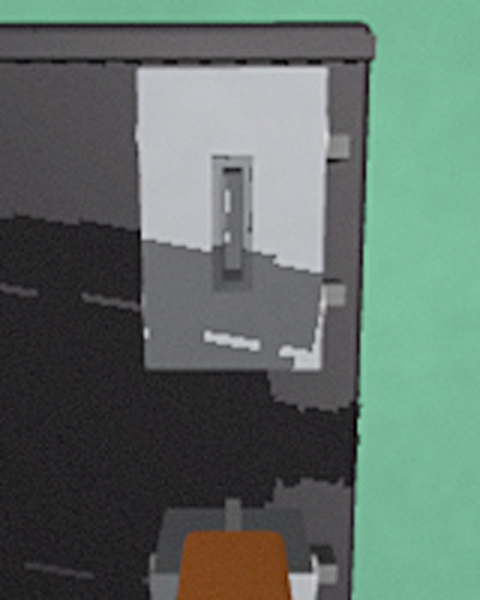

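The left gap is at crop (232,224) and the blade is in line with it at column 232. So the move is tx 66 mm with no sideways correction.

```bash
J="python3 -m jog"
$J '0.33 0 0 0 0 0 1;0.33 0 0 0 0 0 1;0 0 0.35 0 0 0 1;0 0 0 0 0 0 1'
$J '0 0 0.1 0 0 0 1;0 0 0.08 0 0 0 1;0 0 0.06 0 0 0 1;0 0 0 0 0 0 1'|sed -n '2p;4p'
$J '0 0 0.05 0 0 0 1;0 0 0.05 0 0 0 1;0 0 0.04 0 0 0 1;0 0 0.03 0 0 0 1;0 0 0 0 0 0 1'|sed -n '2p;4p'
$J '0 0 0.04 0 0 0 1;0 0 0.03 0 0 0 1;0 0 0 0 0 0 1'|sed -n '2p;4p'
```

```text
time: 15.05
tool_pos: [600.1, 147.7, 328.0]
tcp_rot: [-179.6, 0.0, 100.7]
ft_force: [-1.5, 0.2, -0.3]
finger_gap: 15.5
grip_force: 49.5
tool_pos: [601.0, 148.2, 306.9]
ft_force: [0.1, -0.6, -1.5]
tool_pos: [601.0, 148.4, 290.0]
ft_force: [0.7, -0.5, -1.1]
tool_pos: [601.0, 148.4, 282.9]
ft_force: [0.5, -0.8, -1.3]
```

```bash
J="python3 -m jog"
$J '0 0 0.03 0 0 0 1;0 0 0.03 0 0 0 1;0 0 0 0 0 0 1'|sed -n '2p;4p'
$J '0 0 0.03 0 0 0 1;0 0 0.03 0 0 0 1;0 0 0 0 0 0 1'|sed -n '2p;4p'
```

```text
tool_pos: [601.0, 148.3, 276.9]
ft_force: [-1.0, 0.3, -0.8]
tool_pos: [601.0, 148.4, 270.9]
ft_force: [-0.0, 0.7, -0.8]
```

```bash
J="python3 -m jog"
$J '0 0 0.03 0 0 0 1;0 0 0 0 0 0 1'|sed -n '2p;4p'
$J '0 0 0.02 0 0 0 1;0 0 0 0 0 0 1'|sed -n '2p;4p'
```

```text
tool_pos: [601.4, 148.4, 268.6]
ft_force: [0.1, 0.2, 0.3]
tool_pos: [601.6, 148.5, 268.6]
ft_force: [-6.3, -0.7, 12.9]
```

The shoulder is home: the stop came at the predicted height, 50 mm deep. I release, back off and go to the left flag.

```bash
J="python3 -m jog"
$J '0 0 -0.01 0 0 0 1;0 0 0 0 0 0 0;0 0 0 0 0 0 0;0 0 0 0 0 0 0'
$J '0 0 -0.2 0 0 0 0;0 0 -0.25 0 0 0 0;0 0 -0.25 0 0 0 0;0 0 0 0 0 0 0'
$J '0.02 -0.45 0 0 0 0 1;0 -0.45 0 0 0 0 1;0 -0.45 0 0 0 0 1;0 -0.45 0 0 0 0 1;0 0 0 0 0 0 1'
python3 - <<'E'
from h import *
t=snapshot("side");k=snapshot("scene")
o=[]
for c in(t,k):
    u,v=[int(x) for x in proj(c,[560,150,110])]; o.append(cv2.resize(c["img"][v-50:v+50,u-50:u+50],(400,400),interpolation=2))
cv2.imwrite("pics/w6.png",np.hstack(o)[:,:,::-1])
E
```

```text
time: 18.3
tool_pos: [601.1, 148.3, 267.0]
tcp_rot: [-180.0, -0.0, 100.7]
ft_force: [0.6, -0.2, 0.3]
finger_gap: 42.7
grip_force: 0.0
time: 18.8
tool_pos: [602.3, 148.6, 341.8]
tcp_rot: [179.6, 0.0, 100.7]
ft_force: [0.1, 0.8, -0.2]
finger_gap: 42.8
grip_force: 0.0
time: 19.42
tool_pos: [421.2, 116.5, 336.1]
tcp_rot: [-179.9, -0.0, 100.7]
ft_force: [0.5, -0.1, -0.1]
finger_gap: -0.2
grip_force: 0.0
```

View pics/w6.png

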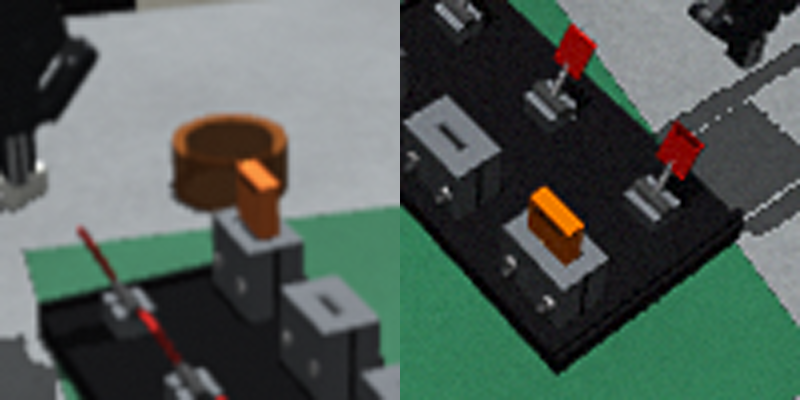

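The gauge stands flush on the left joint at (550,225) in the right panel, and all the flags still lean away. Now the sweep.

```bash
J="python3 -m jog"
$J '0 0 0.4 0 0 0 1;0 0 0.38 0 0 0 1;0 0 0 0 0 0 1'|sed -n '2p;4p'
$J '0 0.12 0 0 0 0 1;0 0.12 0 0 0 0 1;0 0.12 0 0 0 0 1;0 0.12 0 0 0 0 1;0 0 0 0 0 0 1'|sed -n '2p;4p'
$J '0 0.08 0 0 0 0 1;0 0.08 0 0 0 0 1;0 0.06 0 0 0 0 1;0 0 0 0 0 0 1'|sed -n '2p;4p'
```

```text
tool_pos: [423.1, 116.7, 256.5]
ft_force: [-0.3, 0.6, 0.2]
tool_pos: [472.1, 126.0, 259.6]
ft_force: [0.4, -0.7, 0.2]
tool_pos: [493.1, 129.9, 259.4]
ft_force: [-0.2, 0.4, 0.1]
```

```bash
J="python3 -m jog"
$J '0 0.04 0 0 0 0 1;0 0.03 0 0 0 0 1;0 0 0 0 0 0 1'|sed -n '2p;4p'
$J '0 0.03 0 0 0 0 1;0 0 0 0 0 0 1'|sed -n '2p;4p'
python3 - <<'E'
from h import *
t=snapshot("side");k=snapshot("scene")
o=[]
for c in(t,k):
    u,v=[int(x) for x in proj(c,[540,140,110])]; o.append(cv2.resize(c["img"][v-40:v+40,u-40:u+40],(400,400),interpolation=2))
cv2.imwrite("pics/w7.png",np.hstack(o)[:,:,::-1])
E
```

```text
tool_pos: [499.8, 131.2, 259.5]
ft_force: [0.3, 0.3, 0.0]
tool_pos: [502.7, 131.8, 259.4]
ft_force: [0.6, -0.1, 0.2]
```

View pics/w7.png

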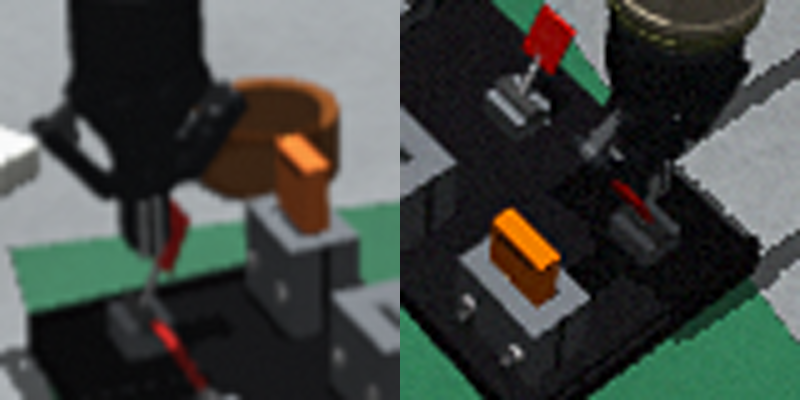

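The left flag has swung past upright towards the joint (side panel, paddle at (175,235)), and the gauge is undisturbed. I push on to the stop.

```bash
J="python3 -m jog"
$J '0 0.03 0 0 0 0 1;0 0 0 0 0 0 1'|sed -n '2p;4p'
$J '0 0.02 0 0 0 0 1;0 0 0 0 0 0 1'|sed -n '2p;4p'
$J '0 0.02 0 0 0 0 1;0 0 0 0 0 0 1'|sed -n '2p;4p'
```

```text
tool_pos: [505.7, 132.3, 259.4]
ft_force: [0.4, -1.0, 0.1]
tool_pos: [507.6, 132.7, 259.4]
ft_force: [-1.0, -0.0, -0.3]
tool_pos: [509.0, 133.0, 259.2]
ft_force: [-5.7, -0.9, 2.9]
```

The force rises, so the flag is at its stop. I back off, lift and check.

```bash
J="python3 -m jog"
$J '0 0.01 0 0 0 0 1;0 -0.2 0 0 0 0 1;0 -0.5 0 0 0 0 1;0 -0.3 -0.4 0 0 0 1;0 0 -0.4 0 0 0 1'
$J '0 0 0 0 0 0 1;0 0 0 0 0 0 1'|sed -n '2p;4p'
python3 - <<'E'
from h import *
t=snapshot("side");k=snapshot("scene")
o=[]
for c in(t,k):
    u,v=[int(x) for x in proj(c,[560,60,110])]; o.append(cv2.resize(c["img"][v-60:v+60,u-60:u+60],(400,400),interpolation=2))
cv2.imwrite("pics/w8.png",np.hstack(o)[:,:,::-1])
E
```

```text
time: 23.12
tool_pos: [410.3, 114.4, 339.4]
tcp_rot: [-179.9, -0.0, 100.7]
ft_force: [1.5, 0.0, 0.1]
finger_gap: 0.4
grip_force: 0.0
tool_pos: [412.3, 114.7, 339.3]
ft_force: [-0.3, -0.4, -0.7]
```

View pics/w8.png

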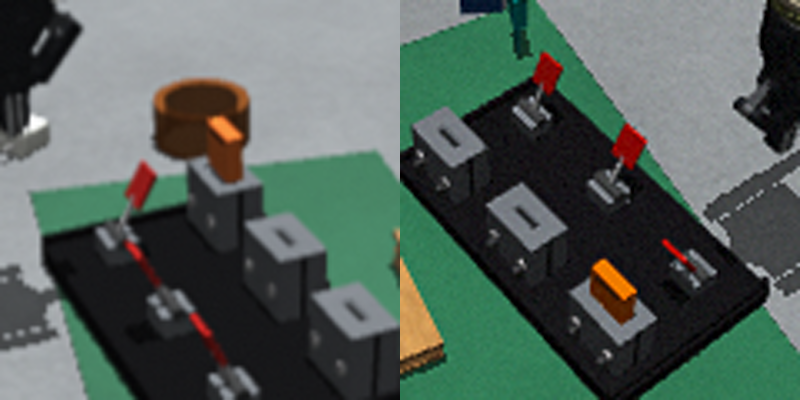

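The left flag is fully over (side panel (140,187)), the other two still lean away, and the gauge is flush. I hand in.

```bash
python3 -c "
from bench import *
print(hand_in())"
```

```text
the job is handed in; nothing more can be done
None
```

The left joint is the opened one: the gauge stands released and fully home in its gap, its flag is swung over to the stop, the other two flags still lean away, and the job is handed in (no verdict was returned).

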